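Set the round drying timer at the shoemaker's bench

TASK

Set the round timer on the bench: take its bar knob from above and turn it clockwise until the white pointer line points at the black stud on the timer's rim, pushing down as you turn so that the timer itself neither spins nor slides away on the bench. Then let go, and leave the square timer alone.

Things in the scene. Friction and masses are not known exactly. Their poses are not given: they have to be found in the camera images.
- timer: Round off-white timer, loose on the bench, about 0.3 kg, 124 mm across, face 40 mm up. Origin: centre of its underside, on the knob's axis; z up; x points to the black stud. Its black knob: a flat round skirt 80 mm across, top 48 mm above the bench, and across it an upright bar grip, centred on the axis, 60 mm long, 16 mm wide, from 48 to 80 mm above the bench, turning as one.
- timer_knob (a joint): Round timer's knob angle, rad, grows clockwise seen from above; starts 0.3 to 0.7, end stops 0 and 2.4; stays where left. A white line marks the bar's pointer end. At 1.6 it points at the stud; at q it stands 1.6 - q counter-clockwise from it. Stiff (0.18 N m): without a push down the whole timer spins instead; pushed down on the knob with 10 N or more it stays put.
- timer_index (a point): The black stud on the round timer's rim, a block 18 mm long, 9 mm wide, its top 50 mm above the bench. The point lies 55 mm from the knob's axis, 42 mm above the bench; its axes are those of the timer.
- square_pointer (a point): The pointer's tip on the knob of the other timer, to be left alone: a square off-white housing 112 mm wide with the same knob, face and stud as the round one. The point lies 38 mm from that knob's axis, 48 mm above the bench; its x axis points outward along the pointer.
Things that resemble listed ones, but are neither listed nor needed, are in the scene too. What is shaped like the timer but pink or red is not meant.

How it is judged:
By the outcome, as a careful person would: the job done as asked, in the order asked, and still so for the second after the job is handed in, with the robot touching nothing.
It also fails if it takes over 32 s, if anything falls off the work surface, if the arm or the gripper's body presses on something with over 40 N, if the wrist force passes 120 N, or if a joint passes its speed limit or range.

ROBOT

A 7-joint arm with a two-finger parallel gripper is mounted at the origin on the work surface. World frame = base frame: x ahead of the robot, y to its left, z up, the work surface at z = 0. Lengths are in m, angles in rad, forces in N, time in s.
With the tool pointing down it reaches from about 0.425 to 0.825 m from the base axis. Payload 3.6 kg.
Tool frame: the origin (TCP) lies midway between the tips of the shut fingers; the grasp point (between the pads) lies 19 mm behind it; x points along the fingers, y is the direction in which the jaws open and shut, and the axes are right-handed (so a half turn about x gives the same grasp; the last joint's range is limited). The gripper opens to 85 mm and grips with 20 to 120 N. Pads are 22 mm wide; open, the fingers measure 114 mm over their backs; the gripper's body (76 mm by 85 mm) begins 54 mm behind the grasp point. The pads swing forward as they close: fully open they stand 13 mm farther back than shut.
Start: joints at [-1.365, 0.615, -0.013, 1.423, 0.008, 1.103, -0.04], TCP at [0.15, 0.632, 0.231] pointing down, gripper open.
Joint ranges: [-3.12, 3.12], [-0.3, 2.06], [-1.34, 1.32], [0.26, 2.42], [-1.36, 4.5], [0.01, 1.98], [-2.84, 2.84]. Speed limits (rad/s): [2.79, 2.79, 3.14, 3.14, 3.14, 3.14, 3.14].

INTERFACE

Orientations are given as a unit quaternion [w, x, y, z].
In Python, from station import read_state, get_image, sign_off gives the robot as it stands.
- The arm moves only by the tool drive_tool, never from a script. Its argument "increments" is a list that holds one entry, the list of rows, each a list of 7 numbers: the shift along the tool's x, y, z in m, then the turn, a rotation vector about the tool's x, y, z in degrees, then the finger opening in m, from 0 to 0.0854. A call has 1 to 8 rows; each row shifts and turns the commanded pose from where the row before left it, along the tool's axes as they then stand; what a row does not reach is not made up. A row lasts 1/12 s, in which the tool goes at most 41.7 mm and 7.16 degrees, less where a joint would pass 70% of its speed; a pose out of reach is approached as far as the arm can. A call is refused whole if a number of a shift passes 0.0417 or a number of a turn 7.16, either way. A call with a gripper value outside its range is refused whole. The fingers move at their own pace and stop on an object; "force" is the grip in N (left out, the last holds). Time passes only in rows, so rows that do not move let the fingers close. It gives the time, the measured TCP pose, the force and the opening at its end, in the units of the state.
- read_state(): the state, without advancing time (a new reading comes with each control period).
- get_image(name): name is "scene" or "top" or "wrist"; returns a dict with "pixels" (384x512x3 uint8, red, green, blue), "z_map" (384x512 float32, m along the optical axis (not along the pixel's ray), 0 where there is no reading), "fx", "fy", "cx", "cy" (pixels), "rvec" (rotation vector, rad) and "tvec" (3), from world to camera coordinates, as OpenCV has them; the wrist camera has in their place "hand_eye" (4x4, takes a point from camera to tool coordinates, whose origin is the TCP and whose axes are the tool frame's). Camera axes: x right, y down, z forward; pixel columns grow to the right and rows downward; lengths in m; the calibration is good to about 2 mm. A picture is of the moment at which its call begins: read the wrist's pose just before it.
- sign_off(): hands the job in, once; it reports no verdict.
The state is a dict: "clock": time; "joint_pos": joint angles; "dq": joint speeds; "joint_torque": joint torques, N m; "position": TCP position; "ee_rot": TCP orientation; "force": force on the tool from outside, world axes, zero at the start; "moment": the same for the moment, N m; "grip_width": opening from 0.0 (shut) to 1.0 (fully open).
Only numpy, scipy, OpenCV 4.12 (cv2) and the standard library are available. Lean on these libraries where they do the work, as an engineer would, in place of code of your own. Each camera call takes 0.05 s, during which the arm holds its last target. There are 200 camera calls.

## Working session

There is one attempt and no reset: what is moved stays moved. The work goes in short steps, Python scripts to look and compute and a tool call to move; the robot and the scene stay as the last step left them, time stands still between calls to the robot, and variables do not carry over. Pictures are saved under pics/ and viewed, about 8 in all and at most 12, crops included, and the job is handed in when it is done.

Besides the shell and the picture viewer there is one more tool, called as name([rows], argument=value, ...), one row to a line, values as JSON. drive_tool: Moves the arm, as the interface text tells. Its arguments: {"type":"object","properties":{"increments":{"type":"array"},"force":{"type":"number"}},"required":["increments"]}

```bash
mkdir -p pics; cat > h.py <<'E'
import numpy as np, cv2
from station import read_state, get_image, sign_off
from scipy.spatial.transform import Rotation as R
def pose():
    s=read_state(); q=s["ee_rot"]; return s, R.from_quat([q[1],q[2],q[3],q[0]]).as_matrix(), np.array(s["position"])
def grab(n):
    s,r,p=pose(); im=get_image(n)
    if n=="wrist":
        T=np.eye(4); T[:3,:3]=r; T[:3,3]=p; T=T@np.array(im["hand_eye"]); im["Rc"],im["C"]=T[:3,:3],T[:3,3]
    else:
        A=cv2.Rodrigues(np.array(im["rvec"],float))[0]; im["Rc"]=A.T; im["C"]=-A.T@np.array(im["tvec"]).ravel()
    return im
def onplane(im,uv,z):
    uv=np.atleast_2d(uv).astype(float); d=np.c_[(uv[:,0]-im["cx"])/im["fx"],(uv[:,1]-im["cy"])/im["fy"],np.ones(len(uv))]@im["Rc"].T
    return im["C"]+d*((z-im["C"][2])/d[:,2])[:,None]
def save(im,f): cv2.imwrite("pics/"+f,im["pixels"][:,:,::-1])
E
python3 - <<'E'
from h import *
a=grab("top");b=grab("scene")
cv2.imwrite("pics/a.png",cv2.resize(a["pixels"],(800,600))[:,:,::-1])
save(b,"b.png")
import pickle;pickle.dump(a,open("a.pkl","wb"));pickle.dump(b,open("b.pkl","wb"))
s,r,p=pose();print(s["clock"],r.round(3),p,a["C"])
E
```

```text
0.1 [[-0.001  0.231  0.973]
 [-0.002  0.973 -0.231]
 [-1.    -0.002  0.   ]] [0.14975989 0.63178606 0.23021128] [ 0.42056806 -0.05221421  0.83233552]
```

View pics/a.png

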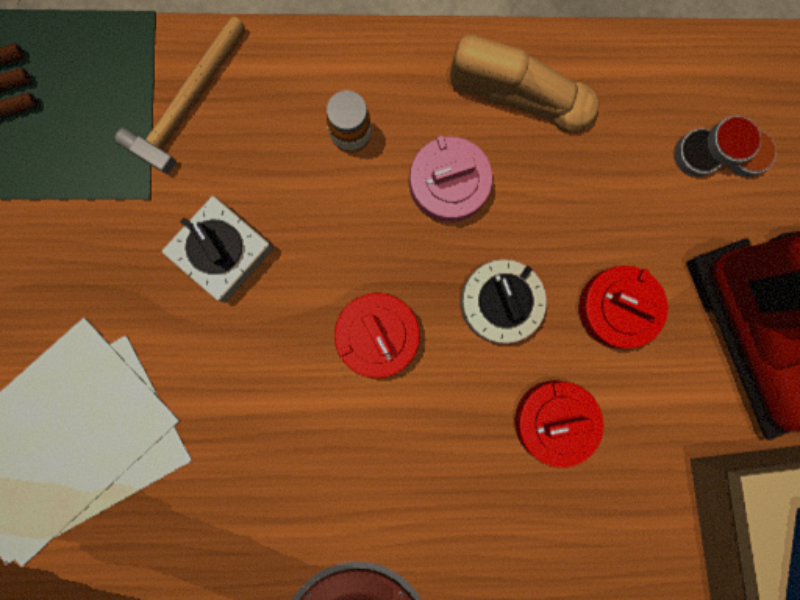

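View pics/b.png

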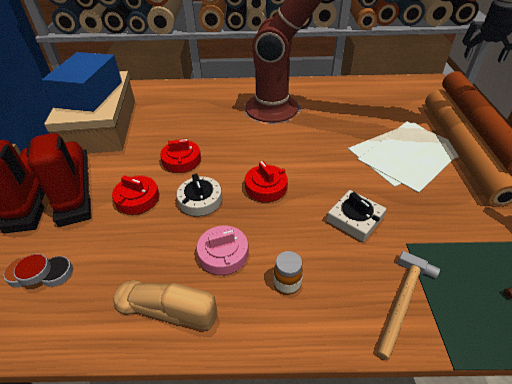

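The top view shows the off-white round timer at (504,301) of 800x600, with its stud at upper right (527,272) and pointer up at about (503,283). The square timer is at (215,247), and the red and pink lookalikes surround the round one.

```bash
python3 - <<'E'
from h import *
import pickle;a=pickle.load(open("a.pkl","rb"))
px=a["pixels"]; k=.64
hsv=cv2.cvtColor(px,cv2.COLOR_RGB2HSV)
roi=np.zeros(px.shape[:2],np.uint8); cv2.circle(roi,(323,193),32,255,-1)
wm=((hsv[...,1]<90)&(hsv[...,2]>110)&(roi>0)).astype(np.uint8)
n,l,st,ce=cv2.connectedComponentsWithStats(wm)
for i in range(1,n): print(st[i],ce[i])
i=1+np.argmax(st[1:,4]); c=max(cv2.findContours((l==i).astype(np.uint8),0,1)[0],key=len)
(u,v),rad=cv2.minEnclosingCircle(c); C=onplane(a,[u,v],.04)[0]; print("centre",u,v,rad,C, onplane(a,[u+rad,v],.04)[0]-C)
for nm,uv,z in(("stud",(527*k,272*k),.05),):
    P=onplane(a,uv,z)[0]; d=P-C; print(nm,P,np.hypot(*d[:2]),np.degrees(np.arctan2(d[1],d[0])))
cr=px[150:235,280:365]; cv2.imwrite("pics/c.png",cv2.resize(cr,None,fx=7,fy=7,interpolation=cv2.INTER_CUBIC)[:,:,::-1])
E
```

```text
[ 296  166   54   54 1201] [321.32639467 193.08909242]
[322 178   5  11  24] [323.95833333 183.25      ]
centre 322.4260559082031 192.41549682617188 26.991657257080078 [ 0.487476   -0.22013973  0.04      ] [-0.00053825 -0.06206627  0.        ]
stud [ 0.52798192 -0.25292606  0.05      ] 0.05211211918390971 -38.98742246538496
```

View pics/c.png

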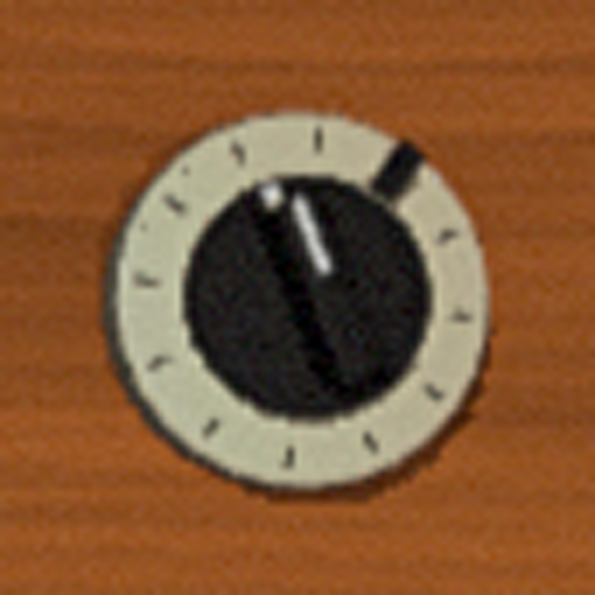

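drive_tool([
  [[0,-0.01,0.04,0,0,0,0.05],[0,-0.01,0.04,0,0,0,0.05],[0,-0.01,0.04,0,0,0,0.05],[0,-0.01,0.04,0,0,0,0.05],[0,-0.01,0.04,0,0,0,0.05],[0,-0.01,0.04,0,0,0,0.05],[0,-0.01,0.04,0,0,0,0.05],[0,-0.01,0.04,0,0,0,0.05]],
], force=40)

```text
clock: 0.77
position: [0.4442, 0.4794, 0.2308]
ee_rot: [0.702, 0.082, 0.703, -0.082]
force: [0.6, 0.6, -0.4]
grip_width: 0.586
```

drive_tool([
  [[0,-0.04,0.01,0,0,0,0.05],[0,-0.04,0.01,0,0,0,0.05],[0,-0.04,0.01,0,0,0,0.05],[0,-0.04,0.01,0,0,0,0.05],[0,-0.04,0.01,0,0,0,0.05],[0,-0.04,0.01,0,0,0,0.05],[0,-0.04,0.01,0,0,0,0.05],[0,-0.04,0.01,0,0,0,0.05]],
])

```text
clock: 1.43
position: [0.4462, 0.1489, 0.2311]
ee_rot: [0.702, 0.082, 0.702, -0.082]
force: [0.5, -0.9, 0.5]
grip_width: 0.587
```

drive_tool([
  [[0,-0.04,0.015,0,0,0,0.05],[0,-0.04,0.015,0,0,0,0.05],[0,-0.04,0.015,0,0,0,0.05],[0,-0.04,0.015,0,0,0,0.05],[0,-0.04,0.015,0,0,0,0.05],[0,-0.04,0.015,0,0,0,0.05],[0,-0.03,0.005,0,0,0,0.05],[0,0,0,0,0,0,0.05]],
])

```text
clock: 2.1
position: [0.4747, -0.1364, 0.2312]
ee_rot: [0.702, 0.085, 0.702, -0.089]
force: [-0.7, -0.4, 0.6]
grip_width: 0.585
```

drive_tool([
  [[0,0,0,7,0,0,0.05],[0,0,0,7,0,0,0.05],[0,0,0,7,0,0,0.05],[0,0,0,7,0,0,0.05],[0,0,0,7,0,0,0.05],[0,0,0,7,0,0,0.05],[0,0,0,7,0,0,0.05],[0,0,0,7,0,0,0.05]],
])

```text
clock: 2.77
position: [0.4759, -0.1268, 0.231]
ee_rot: [0.58, 0.404, 0.581, -0.404]
force: [-0.2, -0.2, 0.2]
grip_width: 0.587
```

drive_tool([
  [[0,0,0,7,0,0,0.05],[0,0,0,7,0,0,0.05],[0,0,0,7,0,0,0.05],[0,0,0,7,0,0,0.05],[0,0,0,7,0,0,0.05],[0,0,0,7,0,0,0.05],[0,0,0,7,0,0,0.05],[0,0,0,7,0,0,0.05]],
])

```text
clock: 3.43
position: [0.4759, -0.1267, 0.231]
ee_rot: [-0.323, -0.629, -0.323, 0.629]
force: [0.5, -0.4, 0.1]
grip_width: 0.585
```

drive_tool([
  [[0,0,0,7,0,0,0.05],[0,0,0,7,0,0,0.05],[0,0,0,7,0,0,0.05],[0,0,0,7,0,0,0.05],[0,0,0,7,0,0,0.05],[0,0,0,0,0,0,0.05],[0,0,0,0,0,0,0.05]],
])

```text
clock: 4.02
position: [0.4761, -0.1268, 0.2309]
ee_rot: [-0.122, -0.696, -0.122, 0.697]
force: [-0.4, 0.0, -0.8]
grip_width: 0.588
```

```bash
python3 - <<'E'
from h import *
s,r,p=pose();w=grab("wrist")
cv2.imwrite("pics/d.png",w["pixels"][:,:,::-1])
import pickle;pickle.dump(w,open("w.pkl","wb"))
print(s["clock"],p,r.round(3),np.degrees(np.arctan2(r[1,1],r[0,1])),s["joint_pos"],s["grip_width"],s["force"])
E
```

```text
4.0167 [ 0.47605395 -0.12679679  0.2309273 ] [[-0.001  0.34  -0.94 ]
 [ 0.    -0.94  -0.34 ]
 [-1.    -0.     0.001]] -70.1255465555643 [-0.32161852  0.4644888   0.79102957  1.88236074 -0.39873678  0.96044003
 -0.57314731] 0.5876229627641448 [-0.44936965  0.04193021 -0.79820164]
```

View pics/d.png

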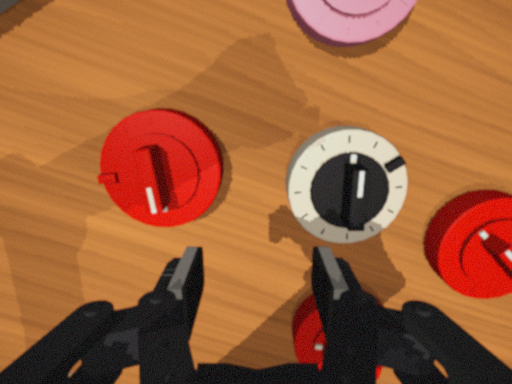

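The wrist view shows the round timer at about (347,185), with its stud at (396,163). The bar and pointer stand upright in the image, so they line up with the jaws. The last translation fell about 90 mm short, so I'm re-measuring from here.

```bash
cat > m.py <<'E'
from h import *
def meas(w,seed,rr):
    px=w["pixels"]; hsv=cv2.cvtColor(px,cv2.COLOR_RGB2HSV); roi=np.zeros(px.shape[:2],np.uint8); cv2.circle(roi,seed,rr,255,-1)
    wm=((hsv[...,1]<80)&(hsv[...,2]>120)&(roi>0)).astype(np.uint8)
    n,l,st,ce=cv2.connectedComponentsWithStats(wm); i=1+np.argmax(st[1:,4])
    # stud & knob: dark inside filled disc hull
    c=max(cv2.findContours((l==i).astype(np.uint8),0,1)[0],key=cv2.contourArea)
    (u,v),rad=cv2.minEnclosingCircle(c); C=onplane(w,[u,v],.04)[0]; print("centre",(u,v),rad,C)
    dk=((hsv[...,2]<60)&(roi>0)).astype(np.uint8); v_,u_=np.nonzero(dk); P=onplane(w,np.c_[u_,v_],.05); d=np.hypot(*(P-C)[:,:2].T)
    s=P[(d>.048)&(d<.062)]; a=np.arctan2(s[:,1]-C[1],s[:,0]-C[0]); print("stud pts",len(s),"angle med",np.degrees(np.median(a)),np.degrees(a.std()))
    for j in range(1,n):
        if j!=i and st[j,4]>8:
            vv,uu=np.nonzero(l==j); Q=onplane(w,np.c_[uu,vv],.08)[:,:2]; m=Q.mean(0); e=np.linalg.svd(Q-m)[2][0]; e=e*np.sign(e@(m-C[:2]))
            print("white",ce[j],st[j,4],m-C[:2],"dir deg",np.degrees(np.arctan2(e[1],e[0])))
    return C
E
python3 - <<'E'
from m import *
import pickle;w=pickle.load(open("w.pkl","rb"))
C=meas(w,(347,185),66); s,r,p=pose(); print("to go tool", r.T@(C-p))
E
```

```text
centre (346.5140380859375, 184.67437744140625) 60.816566467285156 [ 0.49170396 -0.21789343  0.04      ]
stud pts 74 angle med -40.221507048763584 11.727267477890633
white [360.58959538 183.89017341] 173 [0.01177894 0.00244647] dir deg 20.280109123041083
to go tool [0.19104103 0.09091399 0.01607989]
```

drive_tool([
  [[0,0.024,0.005,0,0,0,0.05],[0,0.023,0.004,0,0,0,0.05],[0,0.023,0.004,0,0,0,0.05],[0,0.022,0.004,0,0,0,0.05],[0.03,0,0,0,0,0,0.05],[0.03,0,0,0,0,0,0.05],[0.02,0,0,0,0,0,0.05],[0,0,0,0,0,0,0.05]],
])

```text
clock: 4.73
position: [0.4886, -0.2178, 0.1474]
ee_rot: [-0.119, -0.694, -0.123, 0.699]
force: [0.1, 0.7, -0.3]
grip_width: 0.587
```

```bash
python3 - <<'E'
from m import *
s,r,p=pose();w=grab("wrist");cv2.imwrite("pics/e.png",w["pixels"][:,:,::-1])
print(s["clock"],p,np.degrees(np.arctan2(r[1,1],r[0,1])),np.round(s["joint_pos"],2)); print(r.T@(np.array([.4915,-.2195,.055])-p))
E
```

```text
4.7333 [ 0.48864628 -0.21782052  0.14739796] -70.24372338470212 [-0.05  0.63  0.68  1.86 -0.52  0.84 -0.33]
[ 0.0923638   0.0031864  -0.00266881]
```

View pics/e.png

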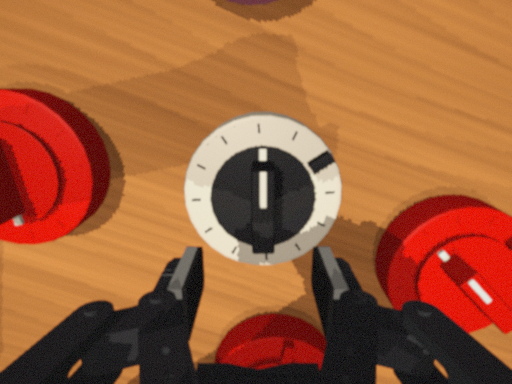

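The bar is at column 263, midway between the fingers (about 258), with the stud at (320,161) and the pointer straight up. One final measurement from this view.

```bash
python3 - <<'E'
from m import *
w=grab("wrist"); C=meas(w,(263,188),84); s,r,p=pose(); print(r.round(4).tolist(),r.T@(C-p))
for uv in ((320,161),(327,158)): 
    d=onplane(w,uv,.05)[0]-C; print(np.hypot(*d[:2]),np.degrees(np.arctan2(d[1],d[0])))
E
```

```text
centre (259.8238525390625, 190.4145965576172) 77.89881134033203 [ 0.49188671 -0.21935079  0.04      ]
stud pts 147 angle med -40.42086008056533 33.20846276424932
white [259.94915254 155.28813559] 118 [0.03326444 0.0120626 ] dir deg 17.862716158693193
white [260.45205479 190.        ] 292 [0.01164214 0.00389494] dir deg 19.895298816794448
[[-0.0008, 0.3374, -0.9414], [0.0003, -0.9414, -0.3374], [-1.0, -0.0005, 0.0007]] [ 0.11134287 -0.00015914 -0.00100401]
0.050660088322253535 -40.07952387959423
0.05606800828081418 -40.666309465281664
```

drive_tool([
  [[0.03,0,0,0,0,0,0.05],[0.03,0,-0.001,0,0,0,0.05],[0.025,0,0,0,0,0,0.05],[0.011,0,0,0,0,0,0.05],[0,0,0,0,0,0,0.05],[0,0,0,0,0,0,0.05]],
])

```text
clock: 5.33
position: [0.4931, -0.2202, 0.0566]
ee_rot: [0.121, 0.697, 0.12, -0.696]
force: [0.5, -0.7, 0.0]
grip_width: 0.586
```

drive_tool([
  [[0,0,0,0,0,0,0.01],[0,0,0,0,0,0,0.01],[0,0,0,0,0,0,0.01],[0,0,0,0,0,0,0.01],[0,0,0,0,0,0,0.01],[0,0,0,0,0,0,0.01]],
], force=40)

```text
clock: 5.83
position: [0.493, -0.2198, 0.057]
ee_rot: [0.121, 0.698, 0.121, -0.696]
force: [-0.6, 0.4, 6.8]
grip_width: 0.179
```

drive_tool([
  [[0.001,0,0,0,0,0,0.01],[0,0,0,0,0,0,0.01],[0,0,0,0,0,0,0.01]],
])

```text
clock: 6.08
position: [0.4931, -0.2199, 0.0569]
ee_rot: [0.121, 0.698, 0.121, -0.696]
force: [-1.4, 1.1, 13.2]
grip_width: 0.179
```

drive_tool([
  [[0.001,0,0,0,0,0,0.01],[0,0,0,0,0,0,0.01],[0,0,0,0,0,0,0.01]],
])

```text
clock: 6.33
position: [0.4931, -0.2199, 0.0568]
ee_rot: [0.121, 0.698, 0.121, -0.695]
force: [-2.8, 3.3, 20.5]
grip_width: 0.175
```

drive_tool([
  [[0.0005,0,0,4,0,0,0.01],[0,0,0,4,0,0,0.01],[0,0,0,4,0,0,0.01],[0,0,0,4,0,0,0.01],[0,0,0,4,0,0,0.01]],
], force=60)

```text
clock: 6.75
position: [0.4934, -0.2218, 0.0569]
ee_rot: [-0.002, 0.709, -0.004, -0.705]
force: [-3.5, 0.4, 19.3]
grip_width: 0.17
```

```bash
python3 - <<'E'
from h import *
s,r,p=pose();print(s["clock"],p,np.degrees(np.arctan2(r[1,1],r[0,1])),np.round(s["joint_pos"],2),s["force"],s["moment"])
for n in("wrist","top"):
    a=grab(n);save(a,"f_%s.png"%n)
cv2.imwrite("pics/f.png",np.hstack([cv2.imread("pics/f_wrist.png")[:,:400],cv2.resize(cv2.imread("pics/f_top.png")[130:258,256:389],(400,384))]))
E
```

```text
6.75 [ 0.49344771 -0.22178872  0.05687554] -90.51900353958352 [-0.02  0.78  0.66  1.93 -0.75  0.68 -0.48] [-3.52146106  0.40155971 19.34647806] [0.0945889  0.85675396 0.14754877]
```

View pics/f.png

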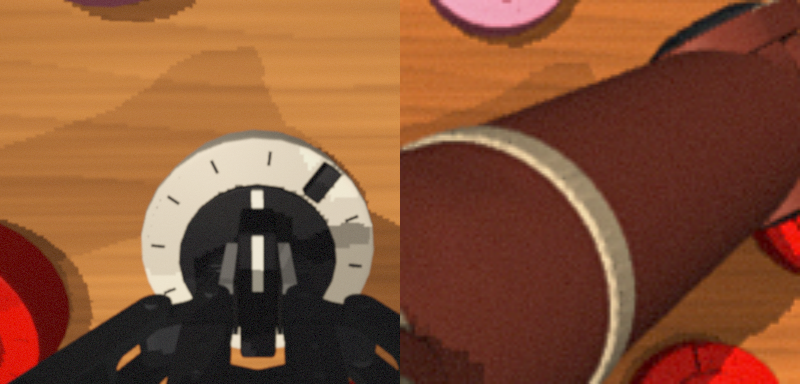

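The wrist view shows the bar gripped with its pointer upright at (258,198). The stud is now at (322,182), closer to the pointer. The top camera is blocked by the arm. Checking whether the timer itself has shifted:

```bash
cat > k.py <<'E'
from h import *
def stud(w,lo=(0,100)):
    # dark blob surrounded by off-white ring: enclosed by ring hull
    px=w["pixels"];hsv=cv2.cvtColor(px,cv2.COLOR_RGB2HSV)
    v,u=np.indices(px.shape[:2]); P=onplane(w,np.c_[u.ravel(),v.ravel()],.05)
    s,r,p=pose(); c=p[:2]
    d=np.hypot(*(P[:,:2]-c).T).reshape(u.shape)
    m=((hsv[...,2]<70)&(d>.043)&(d<.068)).astype(np.uint8)
    n,l,st,ce=cv2.connectedComponentsWithStats(m)
    for i in range(1,n):
        if 60<st[i,4]<2500:
            q=P.reshape(*u.shape,3)[l==i][:,:2]; mm=q.mean(0); e=np.linalg.svd(q-mm,full_matrices=False)[2][0]; e*=np.sign(e@(mm-c))
            print("blob",ce[i],st[i,4],mm,"r",np.hypot(*(mm-c)),"ang from tcp",np.degrees(np.arctan2(*(mm-c)[::-1])),"axis",np.degrees(np.arctan2(e[1],e[0])))
    print(s["clock"],p,"bar",np.degrees(np.arctan2(r[1,1],r[0,1]))+90,np.round(s["force"],1),np.round(s["joint_pos"],2))
E
python3 -c "
from k import *
stud(grab('wrist'))"
```

```text
blob [324.17816092 178.07279693] 522 [ 0.53149645 -0.25240233] r 0.04881907290570976 ang from tcp -38.77043801983047 axis -32.409969559310625
6.9 [ 0.49343412 -0.22183174  0.05687025] bar -0.46448720128812226 [-3.2  0.5 20. ] [-0.02  0.78  0.66  1.93 -0.75  0.68 -0.48]
```

drive_tool([
  [[0.0003,0,0,4,0,0,0.01],[0,0,0,4,0,0,0.01],[0,0,0,4,0,0,0.01],[0,0,0,4,0,0,0.01],[0,0,0,4,0,0,0.01]],
])

```text
clock: 7.32
position: [0.4931, -0.2237, 0.0569]
ee_rot: [-0.124, 0.698, -0.128, -0.693]
force: [-4.4, -1.4, 19.2]
grip_width: 0.173
```

drive_tool([
  [[0,0,0,4,0,0,0.01],[0,0,0,4,0,0,0.01],[0,0,0,4,0,0,0.01],[0,0,0,2,0,0,0.01],[0,0,0,0,0,0,0.01]],
])

```text
clock: 7.73
position: [0.4925, -0.225, 0.0569]
ee_rot: [-0.207, 0.678, -0.213, -0.673]
force: [-4.3, -2.6, 19.5]
grip_width: 0.171
```

```bash
python3 -c "
from k import *
w=grab('wrist');save(w,'g.png');stud(w)"
```

```text
blob [265.53658537 154.54268293] 164 [ 0.53085964 -0.2554865 ] r 0.049053181762106636 ang from tcp -38.447155483674074 axis -25.129179167434213
7.7833 [ 0.49244208 -0.22498559  0.05692481] bar -34.52265502270886 [-4.3 -2.9 19.1] [-0.1   0.84  0.82  1.93 -0.89  0.77 -0.94]
```

View pics/g.png

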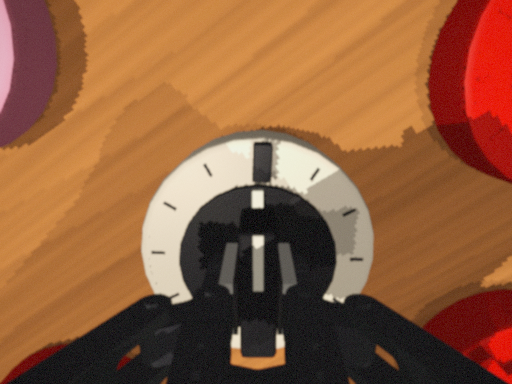

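The pointer line is upright at column 258. The stud is at about (262,162), slightly right of it, so a few degrees remain. The TCP has drifted 5 mm, so I'm checking the timer's own centre and the exact stud angle.

```bash
cat > c.py <<'E'
from h import *
from scipy.optimize import least_squares
def fit(w,top,box,zoff=.04):
    px=w["pixels"];hsv=cv2.cvtColor(px,cv2.COLOR_RGB2HSV)
    wm=((hsv[...,1]<85)&(hsv[...,2]>60)).astype(np.uint8); wm[300:]=0
    n,l,st,ce=cv2.connectedComponentsWithStats(wm); i=1+np.argmax(st[1:,4])
    vv,uu=np.nonzero(l==i); o=[]
    for row in range(vv.min()+25,vv.max()-10,2):   # outer edges only, below the sunlit rim top
        x=uu[vv==row]; o+=[(x.min(),row),(x.max(),row)]
    P=onplane(w,o,zoff)[:,:2]
    f=least_squares(lambda q:np.hypot(*(P-q[:2]).T)-.062,P.mean(0),loss="soft_l1",f_scale=.001)
    C=f.x; print("centre",C,"resid mm",np.median(abs(f.fun))*1e3)
    x0,x1,y0,y1=box; v,u=np.nonzero(hsv[y0:y1,x0:x1,2]<70); S=onplane(w,[[u.mean()+x0,v.mean()+y0]],.05)[0]
    d=S[:2]-C; print("stud",u.mean()+x0,v.mean()+y0,np.hypot(*d),np.degrees(np.arctan2(d[1],d[0])))
E
python3 -c "
from c import *
w=grab('wrist');fit(w,0,(248,282,142,180))
s,r,p=pose();print(p,s['clock'],np.degrees(np.arctan2(r[1,1],r[0,1]))+90,r.round(3).tolist())"
```

```text
centre [ 0.48665189 -0.22054689] resid mm 0.988892184418444
stud 263.28877005347596 164.7620320855615 0.05165154856028637 -37.58318323446514
[ 0.49244578 -0.22496999  0.05692319] 7.8333 -34.52565654992408 [[0.005, -0.567, -0.824], [-0.009, -0.824, 0.567], [-1.0, 0.005, -0.009]]
```

drive_tool([
  [[0,0,0,2,0,0,0.01],[0,0,0,1.5,0,0,0.01],[0,0,0,0,0,0,0.01],[0,0,0,0,0,0,0.01]],
])

```text
clock: 8.17
position: [0.4922, -0.2253, 0.0569]
ee_rot: [-0.228, 0.671, -0.233, -0.666]
force: [-4.5, -3.2, 18.3]
grip_width: 0.173
```

drive_tool([
  [[-0.002,0,0,0,0,0,0.01],[0,0,0,0,0,0,0.05],[0,0,0,0,0,0,0.05],[0,0,0,0,0,0,0.05],[0,0,0,0,0,0,0.05],[0,0,0,0,0,0,0.05]],
])

```text
clock: 8.67
position: [0.4921, -0.2188, 0.0541]
ee_rot: [0.229, -0.669, 0.229, 0.669]
force: [0.5, -0.1, 0.1]
grip_width: 0.589
```

drive_tool([
  [[-0.02,0,0,0,0,0,0.05],[-0.03,0,0,0,0,0,0.05],[-0.03,0,0,0,0,0,0.05],[-0.015,0,0,0,0,0,0.05],[0,0,0,0,0,0,0.05],[0,0,0,0,0,0,0.05]],
])

```text
clock: 9.17
position: [0.4924, -0.2192, 0.1498]
ee_rot: [-0.229, 0.669, -0.229, -0.669]
force: [-0.3, 0.4, -0.3]
grip_width: 0.582
```

```bash
python3 -c "
from m import *
s,r,p=pose();w=grab('wrist');save(w,'i.png');print(s['clock'],p,np.degrees(np.arctan2(r[1,1],r[0,1]))+90,s['joint_pos'])
meas(w,(260,190),84)"
```

```text
9.1667 [ 0.4924103  -0.21921661  0.14982639] -37.80554073701484 [-0.19511601  0.72870201  0.96453585  1.86374031 -0.73676558  0.95319312
 -1.12063427]
centre (260.6192626953125, 190.76821899414062) 77.79545593261719 [ 0.4921294  -0.22162274  0.04      ]
stud pts 1 angle med -173.5795100329022 0.0
white [261. 156.] 113 [ 0.02782044 -0.02136677] dir deg -37.46846815416757
white [261.48430493 189.7264574 ] 223 [ 0.0098216 -0.0078981] dir deg -37.45848450067851
```

View pics/i.png

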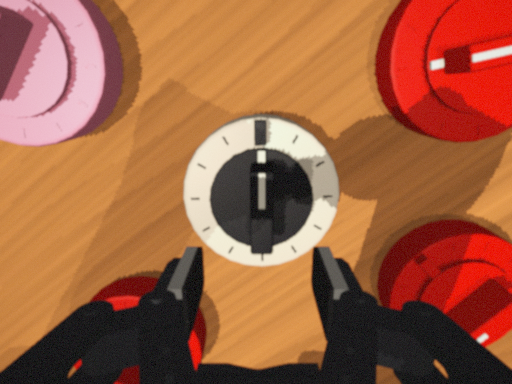

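Released: the pointer (261, 156–207) and the stud (260,132) line up on one vertical, and the timer's centre moved only about 2 mm. Quantifying the residual angle:

```bash
python3 -c "
from h import *
w=grab('wrist');h=cv2.cvtColor(w['pixels'],cv2.COLOR_RGB2HSV)
def cen(x0,x1,y0,y1,m,z):
    v,u=np.nonzero(m[y0:y1,x0:x1]); print(len(u),u.mean()+x0,v.mean()+y0); return onplane(w,[u.mean()+x0,v.mean()+y0],z)[0][:2]
S=cen(248,275,122,144,h[...,2]<80,.05)
wh=(h[...,1]<80)&(h[...,2]>120)
T=cen(252,270,151,164,wh,.048); L=cen(252,270,172,210,wh,.08)
C=np.array([.49213,-.22162])
ang=lambda d:np.degrees(np.arctan2(d[1],d[0]))
for n,x in(('stud',S),('tip',T),('line',L)): print(n,np.hypot(*(x-C)),ang(x-C))
print('tip->stud',ang(S-T),'line->tip',ang(T-L))
"
```

```text
174 260.1666666666667 132.70114942528735
97 261.0 155.89690721649484
225 261.58222222222224 188.62222222222223
stud 0.045326038840587855 -36.987593095119905
tip 0.028303032521815943 -37.8406287505126
line 0.012824641245615734 -38.49561161285391
tip->stud -35.56990990665057 line->tip -37.29799926849225
```

drive_tool([
  [[-0.03,0,0,0,0,0,0.05],[-0.03,0,0,0,0,0,0.05],[0,0,0,0,0,0,0.05],[0,0,0,0,0,0,0.05]],
])

```text
clock: 9.6
position: [0.4924, -0.2196, 0.2096]
ee_rot: [-0.229, 0.669, -0.229, -0.669]
force: [0.2, 0.2, 0.1]
grip_width: 0.589
```

```bash
python3 -c "
from h import *
s=read_state();print(s['clock'],s['position'],np.round(s['force'],1));print(sign_off())"
```

```text
9.6 [ 0.49235262 -0.21960283  0.20960679] [0.2 0.2 0.1]
the job is handed in; nothing more can be done
None
```

I turned the round timer's knob about 58° clockwise, until its white pointer lined up with the black stud. I pushed down with about 20 N while turning, then let go, raised the arm clear and handed the job in at 9.6 s. I never went near the square timer.

- **Alignment:** after release, the wrist image put the pointer about 0.5–1° from the stud.
- **Timer movement:** measured against the start, its centre shifted about 2 mm and its body turned about 3°, so it was not held perfectly still.
- **Checks that disagreed:** the measured stud distance came out at 45 mm instead of the known 55 mm, so the centre found from the image is biased. I judged the alignment from the bar-to-stud line instead. During the turn the tool drifted about 5 mm under load. A partial-rim fit taken then also disagreed on the timer's centre by about 5 mm, and I set it aside for the clear view after release.

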